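Clamp a metal hemisphere behind a spring pin

TASK

Clamp the polished hemisphere in the sliding-jaw fixture. Pull the spring pin up by its T-handle and turn it anticlockwise until it drops into its rest notch and stays out by itself; with the pin parked there, let go of it and slide the jaw all the way towards the V-block so that the jaw pushes the hemisphere home and it centres itself; then turn the pin back so that it springs fully down and locks the jaw. Do not touch the hemisphere with the gripper, and leave the tape roll and the small carton where they are.

Things in the scene. Friction and masses are not known exactly. Their poses are not given: they have to be found in the camera images.
- fixture: Clamping fixture, fixed to the bench: aluminium base plate 150 mm wide (its x), 450 mm long (its y, -345 to +105 mm), top at z = 12 mm. The jaw slides to clamp along its +y. From -y to +y: bridge with the spring pin, sliding jaw, bay with the hemisphere, grey V-block opening to -y (90 degree faces, up to z = 46 mm). Origin: on the underside, below the nest point.
- nest (a point): Point on the axis on which the hemisphere stands when it is home between the two V faces, 45 mm above the fixture's underside; it does not move with the jaw.
- pin_axis (a point): Top of the bridge on the pin's axis: x = 0, y = -270 mm, z = 45 mm in the fixture. The bridge is 96 x 64 mm; on it stands a steel collar 56 mm across, up to z = 66 mm, with a deep slot for the cross pin (locked) and a turnable ring with two raised horns at each side; the gap between two horns is the rest notch.
- pin_handle (a point): Middle of the black T-handle bar of the pin: 84 mm long (its x), 14 mm wide (its y), 18 mm high (z, up); 100 mm above the bench when locked, then lying across the fixture (its x along the fixture's x). It rises and turns with the pin. 25 mm free beside the bar and beneath its lower edge.
- pin_lift (a joint): Pull-out of the pin, m, upwards: 0 fully down with its tip in a lock hole of the jaw's tongue; about 0.008 if the tip rides on the tongue between holes; 0.012 in the rest notch; 0.016 on top of the horns; 0.022 end of travel. A spring pulls it down, 5.5 N at 0 to 11 N at 0.022, plus 1.5 N weight.
- pin_turn (a joint): Turn of pin and handle, rad, anticlockwise from above; 0 locked (play 0.1), end 1.85. Lift above 0.012 to leave the slot, above 0.016 (better 0.0195) to pass the horns, which reach 0.65 to either side of the notch's middle. The notch was set by hand somewhere in 1.0 to 1.5, not measured: find it by feel. Within about 0.1 of its middle the pin drops in, from 0.016 to 0.012.
- jaw_lug (a point): Grip lug of the sliding jaw: upright grey block with dark ribs, 64 mm wide (fixture x), 22 mm thick (fixture y), top 96 mm above the bench; this point is at its middle, at z = 80 mm. It moves with the jaw. Some 35 mm are free towards the parked handle; towards the hemisphere the jaw is at most 46 mm high for 55 mm.
- jaw (a joint): Slide of the jaw along the fixture's +y, m: 0 open, locked there by the pin; friction about 4 N, up to 10 N while the hemisphere slides in; 15 N on the lug seats it firmly. Home at about 0.0495: the hemisphere is stopped by the V-block and the second lock hole stands under the pin (1.5 mm play either way); hard stop at 0.051.
- hemi_center (a point): The loose polished metal hemisphere, about 0.24 kg, stands flange down on the base plate between jaw and V-block, off the centre line: flange 120 mm across and 8 mm thick, dome 95 mm across, slim hose nipple on top, 100 mm high; this point is on its axis, 50 mm above its underside.
- tape_center (a point): Middle of a small tape roll, 56 mm across, 13 mm high, lying on the bench: leave it alone.
- carton_center (a point): Middle of a small white carton, 34 x 34 x 30 mm, on the bench: leave it alone.
Mind the look-alikes: they are no part of the job. Leave any turquoise look-alike of the part that bears hemi_center alone.

How it is judged:
On the way, in this order (a step that is already met when the one before it is completed fails the run):
1. the pin stands by itself in the rest notch, let go of (value of joint pin_lift between 0.0105 and 0.0142 m and value of joint pin_turn above 0.88 rad and contact force between the fingers and fixture below 0.5 N and value of joint jaw below 0.01 m), for 0.3 s.
2. the jaw is home with the hemisphere in the V, the pin still parked in its rest notch (value of joint jaw above 0.0475 m and value of joint pin_lift above 0.0105 m and value of joint pin_turn above 0.88 rad and horizontal distance between hemi_center and nest below 0.005 m), for 0.2 s.
At the end, for the whole second after the job is handed in: The pin is turned back and fully down (pin_lift below 2 mm, pin_turn below 0.2 rad) in the second lock hole, the jaw is home (joint above 47.2 mm), and the hemisphere stands upright (within 0.06 rad) and still with its axis within 5 mm of the nest's axis (value of joint pin_lift below 0.002 m and value of joint pin_turn below 0.2 rad and value of joint jaw above 0.0472 m and horizontal distance between hemi_center and nest below 0.005 m and angle between hemi_center's own z axis and vertical below 0.06 rad and linear speed of hemisphere below 0.01 m/s); the robot touches nothing.
It fails at once if the gripper touched the hemisphere (contact force between any of the fingers, the arm and hemisphere above 1 N).
It fails at once if the tape roll or the small carton was moved by more than 3 cm (distance of any of tape_center, carton_center from where it was at the start of the episode above 0.03 m).
It also fails if it takes over 67 s, if anything falls off the work surface, if the arm or the gripper's body presses on something with over 40 N, if the wrist force passes 120 N, or if a joint passes its speed limit or range.

ROBOT

A 6-joint arm with a two-finger parallel gripper is mounted at the origin on a cart in front of the work surface, level with it; the furniture and walls round the work are solid. World frame = base frame: x ahead of the robot, y to its left, z up, the work surface at z = 0. Lengths are in m, angles in rad, forces in N, time in s.
With the tool pointing down it reaches from about 0.325 to 0.85 m from the base axis. Payload 15.5 kg.
Tool frame: the origin (TCP) lies where the fingers leave the gripper's body, on its centre line; the fingertips stand 78 mm ahead of it and the grasp point (between the pads) lies 60 mm ahead of it; z points along the fingers, y is the line along which they close (so a half turn about z gives the same grasp; the last joint's range is limited). The gripper opens to 91 mm and grips with 3 to 60 N. Pads are 32 mm wide; open, the fingers measure 118 mm over their backs; the gripper's body (76 mm by 178 mm) begins 60 mm behind the grasp point.
Start: joints at [-1.339, 0.494, 1.345, -0, 1.302, -0.096], TCP at [0.201, -0.592, 0.292] pointing down, gripper open.
Joint ranges: [-2.91, 2.91], [-0.82, 2.16], [0.22, 2.67], [-1.22, 4.37], [0.12, 2.79], [-3.08, 3.08]. Speed limits (rad/s): [1.89, 1.89, 2.57, 3.01, 3.01, 3.01].

INTERFACE

Orientations are given as a unit quaternion [w, x, y, z].
In Python, from cell import readout, eyes, arm gives the robot as it stands.
- The arm moves only by the tool play_rows, never from a script. Its argument "rows" is one flat list of numbers, 7 for each row, row after row: the shift along the world's x, y, z in cm, then the turn, a rotation vector about the world's x, y, z in degrees, then the opening in per cent of the stroke, from 0 (shut) to 100 (fully open). A call has 1 to 12 rows; each row shifts and turns the commanded pose from where the row before left it; what a row does not reach is not made up. A row lasts 1/10 s, in which the tool goes at most 50 mm and 8.59 degrees, less where a joint would pass 70% of its speed; a pose out of reach is approached as far as the arm can. A call is refused whole if a number of a shift passes 5 or a number of a turn 8.59, either way. A call with a gripper value outside its range is refused whole. The fingers move at their own pace and stop on an object; "newtons" is the grip in N (left out, the last holds). Time passes only in rows, so rows that do not move let the fingers close. It gives the time, the measured TCP pose, the force, the opening and the grip force at its end, in the units of the state.
- readout.observe(): the state, without advancing time (a new reading comes with each control period).
- eyes.camera(name): name is "scene" or "top" or "wrist"; returns the picture (420x560x3 uint8, red, green, blue); there is no depth.
- eyes.camera_params(name): a dict with "fx", "fy", "cx", "cy" (pixels), "pose" (4x4, takes a point from camera to world coordinates). Camera axes: x right, y down, z forward; pixel columns grow to the right and rows downward; lengths in m; the calibration is good to about 2 mm. A picture is of the moment at which its call begins: read the wrist's pose just before it. camera_params takes no time and is no camera call; for the wrist camera it gives the pose at the moment of the call.
- arm.finish_job(): hands the job in; it is judged then, once.
The state is a dict: "time_s": time; "q": joint angles; "joint_vel": joint speeds; "joint_torque": joint torques, N m; "ee_pos": TCP position; "orientation": TCP orientation; "ft_force": force on the tool from outside, world axes, zero at the start; "moment": the same for the moment, N m; "grip_width": opening from 0.0 (shut) to 1.0 (fully open); "finger_force": force on a finger pad.
Only numpy, scipy, OpenCV 4.12 (cv2) and the standard library are available. Lean on these libraries where they do the work, as an engineer would, in place of code of your own. Each camera call takes 0.05 s, during which the arm holds its last target. There are 200 camera calls.

## Working session

There is one attempt and no reset: what is moved stays moved. The work goes in short steps, Python scripts to look and compute and a tool call to move; the robot and the scene stay as the last step left them, time stands still between calls to the robot, and variables do not carry over. Pictures are saved under pics/ and viewed, at most 10 in all, crops included, and the job is handed in when it is done.

Besides the shell and the picture viewer there is one more tool, called after "Call:" in YAML: its name, and indented under it one key for each argument. play_rows: Moves the arm, as the interface text tells. Its arguments: {"type":"object","properties":{"rows":{"type":"array"},"newtons":{"type":"number"}},"required":["rows"]}

```bash
mkdir -p pics; cat > h.py <<'E'
import numpy as np, cv2
from cell import readout, eyes, arm
def snap(n,f):
    p=eyes.camera_params(n); im=eyes.camera(n); cv2.imwrite('pics/'+f,im[:,:,::-1]); np.savez('pics/'+f+'.npz',**{k:np.array(v) for k,v in p.items()}); return im,p
def load(f): return cv2.imread('pics/'+f), np.load('pics/'+f+'.npz')
def ray(p,u,v):
    T=np.array(p['pose']); d=T[:3,:3]@np.array([(u-p['cx'])/p['fx'],(v-p['cy'])/p['fy'],1]); return T[:3,3],d
def onz(p,u,v,z):
    o,d=ray(p,u,v); return o+d*(z-o[2])/d[2]
def proj(p,X):
    T=np.array(p['pose']); c=T[:3,:3].T@(np.array(X)-T[:3,3]); return p['fx']*c[0]/c[2]+p['cx'],p['fy']*c[1]/c[2]+p['cy']
def tri(l):
    A=np.zeros((3,3));b=np.zeros(3)
    for p,u,v in l:
        o,d=ray(p,u,v); d=d/np.linalg.norm(d); M=np.eye(3)-np.outer(d,d); A+=M;b+=M@o
    return np.linalg.solve(A,b)
E
python3 - <<'E'
from h import *
for n in ['scene','top']:
    im,p=snap(n,n+'0.png'); print(n,p['fx'],np.round(p['pose'],3).tolist())
s=readout.observe(); print(s)
a=cv2.imread('pics/scene0.png');b=cv2.imread('pics/top0.png')
E
```

```text
scene 471.26619570501447 [[0.508, -0.342, 0.79, -0.404], [-0.861, -0.212, 0.462, -0.597], [0.009, -0.916, -0.402, 0.59], [0.0, 0.0, 0.0, 1.0]]
top 445.54681027602925 [[0.024, -0.993, 0.112, 0.445], [-1.0, -0.024, 0.004, -0.03], [-0.002, -0.112, -0.994, 1.046], [0.0, 0.0, 0.0, 1.0]]
{'time_s': 0.1, 'q': array([-1.33851445e+00,  4.94118079e-01,  1.34604302e+00, -3.96280182e-05,
        1.30249036e+00, -9.55058651e-02]), 'joint_vel': array([ 0.00139181, -0.00174477, -0.00089333,  0.00039493, -0.00042071,
        0.00012931]), 'joint_torque': array([ 2.80752283e-03, -8.80237341e+01, -3.82541978e+01,  7.08614057e-02,
        4.82590275e-02, -1.36780153e-05]), 'ee_pos': array([ 0.20115164, -0.59148865,  0.29170855]), 'orientation': array([-5.26859546e-04,  9.86598439e-01,  1.63166294e-01, -5.52342149e-05]), 'ft_force': array([0.3123583 , 0.20124877, 0.40015182]), 'moment': array([0.01048904, 0.03918487, 0.03075284]), 'finger_force': 0.0, 'grip_width': 1.0028742707040947}
```

View pics/scene0.png

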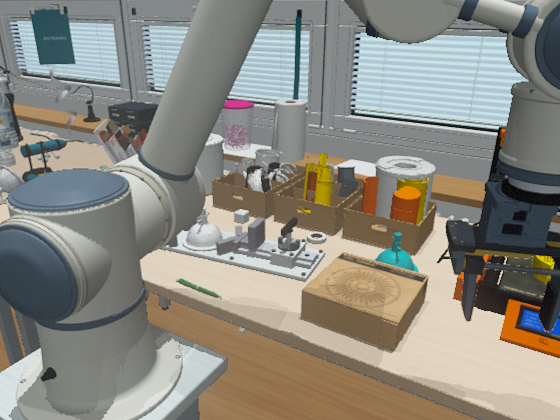

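View pics/top0.png

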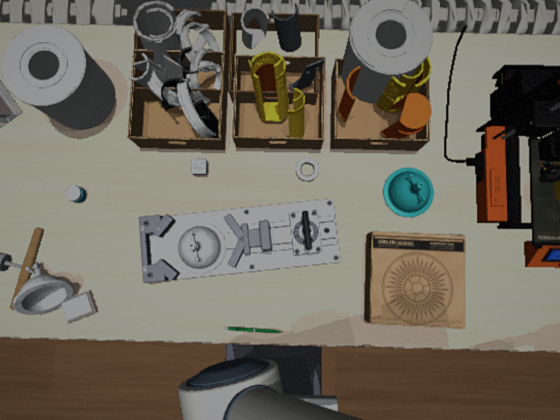

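Candidates: the hemisphere is the polished one at top (200,247), and its turquoise look-alike is at (408,191). The pin handle is the black bar at (305,231). The lug is the grey block at (265,235). Tape is at (307,170). The carton is at (199,167), and another white block lies at (78,307). I choose the fixture set, and will check it in a close crop.

```bash
python3 - <<'E'
from h import *
b,p=load('top0.png'); a,ps=load('scene0.png')
c=cv2.resize(b[190:290,130:350],None,fx=3.6,fy=3.6,interpolation=cv2.INTER_CUBIC)
d=cv2.resize(a[205:280,170:335],None,fx=4.8,fy=4.8,interpolation=cv2.INTER_CUBIC)[:240]
d=cv2.resize(a[208:283,170:335],(528,240),interpolation=cv2.INTER_CUBIC)
o=np.zeros((600,800,3),np.uint8); o[:360,:792]=c; o[360:,:528]=d
cv2.imwrite('pics/crop0.png',o)
for uv in [(139,216),(146,283),(340,264),(333,198)]: print(onz(p,*uv,0.012).round(4))
E
```

```text
[0.5534 0.3087 0.012 ]
[0.3991 0.2833 0.012 ]
[ 0.4533 -0.1617  0.012 ]
[ 0.6068 -0.1438  0.012 ]
```

View pics/crop0.png

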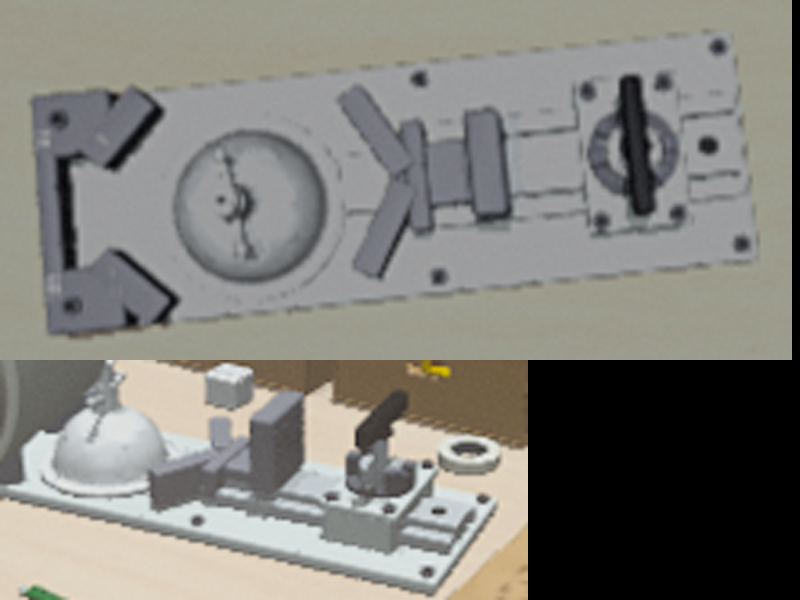

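```bash
python3 - <<'E'
from h import *
b,p=load('top0.png'); a,ps=load('scene0.png')
print('handle',tri([(p,306.9,230.3),(ps,289.7,226.75)]).round(4))
print('lug top',tri([(p,264.5,236),(ps,256.9,222.5)]).round(4))
print('lug at .096',onz(p,264.5,236,.096).round(4),'handle .109',onz(p,306.9,230.3,.109).round(4))
print('hemi nipple',onz(p,195.3,247,.1).round(4))
s=readout.observe(); w=eyes.camera_params('wrist')
from scipy.spatial.transform import Rotation as R
Rt=R.from_quat(np.roll(s['orientation'],-1)).as_matrix()
print('cam in tool',(Rt.T@(w['pose'][:3,3]-s['ee_pos'])).round(3),(Rt.T@w['pose'][:3,:3]).round(2).tolist(),w['fx'])
for n,q in(('edges',[(139,216),(333,198)]),('b',[(146,283),(340,264)])):
    d=onz(p,*q[0],.012)-onz(p,*q[1],.012); print(np.degrees(np.arctan2(-d[0],d[1])))
E
```

```text
handle [ 0.5217 -0.0787  0.1004]
lug top [0.5082 0.0106 0.096 ]
lug at .096 [0.5082 0.0106 0.096 ] handle .109 [ 0.5215 -0.079   0.109 ]
hemi nipple [0.481  0.1565 0.1   ]
cam in tool [ 0.083  0.    -0.092] [[0.0, -0.96, -0.29], [1.0, 0.0, -0.0], [0.0, -0.29, 0.96]] 301.92580506380705
6.723473902796501
6.940016992862455
```

Call:
play_rows:
  rows: [2.5,4.1,0,0,0,-1,100,2.5,4.1,0,0,0,-1,100,2.5,4.1,0,0,0,-1,100,2.5,4.1,0,0,0,-1,90,2.5,4.1,0,0,0,-1,70,2.5,4.1,0,0,0,-1,50,2.5,4.1,0,0,0,-1,40,2.5,4.1,0,0,0,-1,35,2.5,4.1,0,0,0,-1,35,2.5,4.1,0,0,0,-1,35,2.5,4.1,0,0,0,-1,35,2.5,4.1,0,0,0,-1,35]

```text
time_s: 1.3
ee_pos: [0.5018, -0.0978, 0.2921]
orientation: [-0.0, 0.998, 0.059, -0.0]
ft_force: [0.9, -1.0, -0.6]
grip_width: 0.351
finger_force: 0.0
```

Call:
play_rows:
  rows: [1,1.1,-1,0,0,0,35,1,1.1,-1,0,0,0,35,0,0,0,0,0,0,35,0,0,0,0,0,0,35]
  newtons: 30

```text
time_s: 1.7
ee_pos: [0.5207, -0.0785, 0.2717]
orientation: [-0.0, 0.998, 0.059, -0.001]
ft_force: [-0.4, 0.3, 0.3]
grip_width: 0.35
finger_force: 0.0
```

```bash
python3 - <<'E'
from h import *
s=readout.observe(); print(s['ee_pos'],s['orientation'],s['q'],s['grip_width'])
im,p=snap('wrist','w1.png')
for X in [(.5217,-.0787,.109),(.5082,.0106,.096)]: print(proj(p,X))
E
```

```text
[ 0.52070003 -0.0784611   0.27167505] [-1.04723422e-04  9.98258510e-01  5.89862481e-02 -7.47265538e-04] [-2.62841590e-01  3.79562594e-01  1.61285508e+00 -3.00185210e-04
  1.15065904e+00  1.19003633e+00] 0.35043051355288163
(np.float64(277.7644172447351), np.float64(207.84613888117616))
(np.float64(180.85696310579254), np.float64(206.4602480748601))
```

View pics/w1.png

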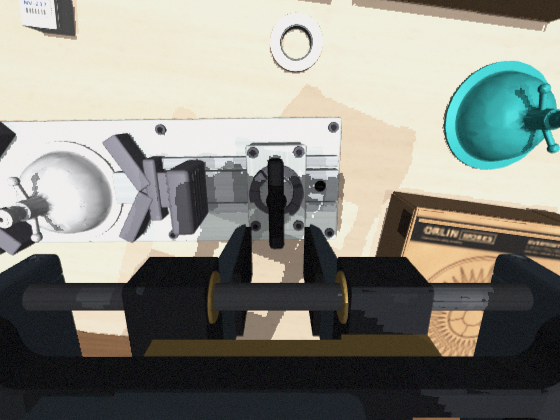

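```bash
python3 - <<'E'
from h import *
a,p=load('w1.png'); b,pt=load('top0.png'); _,ps=load('scene0.png')
for q in [(276,160,.091),(276,160,.109),(276,247,.109),(276,247,.091)]: print(q,onz(p,*q).round(4))
g=cv2.cvtColor(a,cv2.COLOR_BGR2GRAY)
for r in (170,185,200,215,225):
    c=np.where(g[r,262:292]<45)[0]+262; print(r,c.min(),c.max())
m=(cv2.cvtColor(b,cv2.COLOR_BGR2GRAY)<50)[205:258,290:325].astype(np.uint8)
n,l,st,ce=cv2.connectedComponentsWithStats(m); i=1+st[1:,4].argmax(); print(st[i],ce[i]+[290,205], cv2.minAreaRect(np.argwhere(l==i)[:,::-1].astype(np.float32)))
u,v=ce[i]+[290,205]
print(tri([(pt,u,v),(p,275.9,203)]).round(4),onz(pt,u,v,.109).round(4))
E
```

```text
(276, 160, 0.091) [ 0.561  -0.0724  0.091 ]
(276, 160, 0.109) [ 0.5637 -0.0722  0.109 ]
(276, 247, 0.109) [ 0.4838 -0.0816  0.109 ]
(276, 247, 0.091) [ 0.4754 -0.0825  0.091 ]
170 268 283
185 268 283
200 266 286
215 269 283
225 269 282
[ 11   6  11  39 250] [306.084 230.14 ] ((15.950494766235352, 25.00495147705078), (38.20942687988281, 8.457816123962402), 84.2894058227539)
[ 0.5227 -0.0773  0.0982] [ 0.5218 -0.0772  0.109 ]
```

Call:
play_rows:
  rows: [0.1,0.15,-2.5,0,0,0,35,0,0,-2.5,0,0,0,35,0,0,-2.5,0,0,0,35,0,0,-2,0,0,0,35,0,0,-1.2,0,0,0,35,0,0,-0.4,0,0,0,35,0,0,0,0,0,0,35,0,0,0,0,0,0,5,0,0,0,0,0,0,5,0,0,0,0,0,0,5,0,0,0,0,0,0,5,0,0,0,0,0,0,5]
  newtons: 40

```text
time_s: 2.95
ee_pos: [0.5226, -0.0764, 0.1619]
orientation: [0.0, 0.998, 0.059, 0.001]
ft_force: [-1.3, -0.8, 8.0]
grip_width: 0.153
finger_force: 40.0
```

Call:
play_rows:
  rows: [0,0,0.3,0,0,0,5,0,0,0.4,0,0,0,5,0,0,0.4,0,0,0,5,0,0,0.4,0,0,0,5,0,0,0.4,0,0,0,5,0,0,0,0,0,0,5,0,0,0,0,0,0,5]

```text
time_s: 3.65
ee_pos: [0.5223, -0.0762, 0.1802]
orientation: [0.0, 0.998, 0.059, 0.0]
ft_force: [4.5, -3.1, -11.7]
grip_width: 0.152
finger_force: 40.0
```

Call:
play_rows:
  rows: [0,0,0.1,0,0,0,5,0,0,0,0,0,5,5,0,0,0,0,0,5,5,0,0,0,0,0,5,5,0,0,0,0,0,5,5,0,0,0,0,0,5,5,0,0,0,0,0,5,5,0,0,0,0,0,5,5,0,0,0,0,0,5,5,0,0,0,0,0,5,5,0,0,0,0,0,5,5,0,0,0,0,0,0,5]

```text
time_s: 4.85
ee_pos: [0.522, -0.0759, 0.1809]
orientation: [-0.0, 0.879, 0.476, -0.0]
ft_force: [3.7, 0.4, -11.7]
grip_width: 0.152
finger_force: 40.0
```

```bash
cat > st.py <<'E'
from h import *
s=readout.observe(); q=s['orientation']
print('p',s['ee_pos'].round(4),'yaw',round(np.degrees(2*np.arctan2(q[2],q[1])),2),'F',s['ft_force'].round(2),'M',s['moment'].round(2),'q6',s['q'][5].round(2),'t',s['time_s'],s['grip_width'].round(3))
E
python3 st.py
```

```text
Traceback (most recent call last):
  File "st.py", line 3, in <module>
    print('p',s['ee_pos'].round(4),'yaw',round(np.degrees(2*np.arctan2(q[2],q[1])),2),'F',s['ft_force'].round(2),'M',s['moment'].round(2),'q6',s['q'][5].round(2),'t',s['time_s'],s['grip_width'].round(3))
                                                                                                                                                                                  ^^^^^^^^^^^^^^^^^^^^^
AttributeError: 'float' object has no attribute 'round'
```

```bash
sed -i "s/,s\['grip_width'\].round(3)//" st.py; python3 st.py
```

```text
p [ 0.522  -0.0759  0.1809] yaw 56.88 F [  3.66   0.44 -11.75] M [ 0.06 -0.87  0.02] q6 0.32 t 4.85
```

Call:
play_rows:
  rows: [0,0,-0.2,0,0,0,5,0,0,-0.2,0,0,0,5,0,0,0,0,0,0,5,0,0,0,0,0,0,5]

```text
time_s: 5.25
ee_pos: [0.5222, -0.0761, 0.1775]
orientation: [-0.0, 0.88, 0.475, 0.0]
ft_force: [-0.7, 2.6, 3.8]
grip_width: 0.154
finger_force: 40.0
```

```bash
python3 st.py
```

```text
p [ 0.5222 -0.0761  0.1775] yaw 56.7 F [-0.75  2.57  3.76] M [ 0.56 -0.06 -0.06] q6 0.32 t 5.25
```

Call:
play_rows:
  rows: [0,0,0,0,0,2.5,5,0,0,0,0,0,2.5,5,0,0,0,0,0,0,5]

```text
time_s: 5.55
ee_pos: [0.5222, -0.0761, 0.1775]
orientation: [-0.0, 0.858, 0.513, 0.0]
ft_force: [-0.7, 2.7, 5.0]
grip_width: 0.154
finger_force: 40.0
```

Call:
play_rows:
  rows: [0,0,0,0,0,2.5,5,0,0,0,0,0,2.5,5,0,0,0,0,0,0,5]

```text
time_s: 5.85
ee_pos: [0.5221, -0.0761, 0.1773]
orientation: [-0.0, 0.835, 0.55, -0.0]
ft_force: [-1.1, 2.9, 4.5]
grip_width: 0.152
finger_force: 40.0
```

Call:
play_rows:
  rows: [0,0,0,0,0,2.5,5,0,0,0,0,0,2.5,5,0,0,0,0,0,0,5]

```text
time_s: 6.15
ee_pos: [0.522, -0.0761, 0.1768]
orientation: [-0.0, 0.811, 0.586, -0.0]
ft_force: [1.0, 4.0, -7.6]
grip_width: 0.152
finger_force: 40.0
```

Call:
play_rows:
  rows: [0,0,0,0,0,2,5,0,0,0,0,0,2,5,0,0,0,0,0,0,5]

```text
time_s: 6.45
ee_pos: [0.5219, -0.0761, 0.1767]
orientation: [-0.0, 0.79, 0.613, -0.0]
ft_force: [1.1, 3.6, -11.0]
grip_width: 0.148
finger_force: 40.0
```

Call:
play_rows:
  rows: [0,0,-0.15,0,0,0,5,0,0,-0.15,0,0,0,5,0,0,0,0,0,0,5,0,0,0,0,0,0,5]

```text
time_s: 6.85
ee_pos: [0.522, -0.0762, 0.174]
orientation: [-0.0, 0.789, 0.614, -0.0]
ft_force: [-0.2, 3.3, -9.7]
grip_width: 0.154
finger_force: 40.0
```

```bash
python3 st.py
```

```text
p [ 0.522  -0.0762  0.174 ] yaw 75.75 F [-0.15  3.34 -9.66] M [ 0.84 -0.1   0.05] q6 -0.01 t 6.85
```

Call:
play_rows:
  rows: [0,0,-0.1,0,0,0,5,0,0,0,0,0,0,5,0,0,0,0,0,0,5]

```text
time_s: 7.15
ee_pos: [0.5221, -0.0761, 0.1738]
orientation: [0.0, 0.789, 0.614, 0.0]
ft_force: [-3.8, 4.7, 4.9]
grip_width: 0.15
finger_force: 40.0
```

```bash
python3 st.py
```

```text
p [ 0.5221 -0.0761  0.1738] yaw 75.77 F [-3.8   4.73  4.94] M [1.04 0.71 0.05] q6 -0.01 t 7.15
```

Call:
play_rows:
  rows: [0,0,0,0,0,0,35,0,0,0,0,0,0,35,0,0,0,0,0,0,35,0,0,0,0,0,0,35,0,0,0,0,0,0,35,0,0,0,0,0,0,35,0,0,0,0,0,0,35]

```text
time_s: 7.85
ee_pos: [0.5223, -0.0762, 0.1732]
orientation: [0.0, 0.789, 0.614, 0.0]
ft_force: [-0.3, 0.5, -0.0]
grip_width: 0.351
finger_force: 0.0
```

```bash
python3 st.py
```

```text
p [ 0.5223 -0.0762  0.1732] yaw 75.78 F [-0.27  0.5  -0.02] M [ 0.01 -0.09 -0.03] q6 -0.01 t 7.85
```

Call:
play_rows:
  rows: [0,0,2,0,0,0,35,0,0,3.5,0,0,0,35,0,0,3.5,0,0,0,35,0,1,0,0,0,-8,35,0,1,0,0,0,-8,35,0,1,0,0,0,-8,35,0,1,0,0,0,-8,35,0,1,0,0,0,-8,35,0,1,0,0,0,-8,40,-0.7,1.5,0,0,0,-8,50,-0.7,1.2,0,0,0,-8,50,0,0,0,0,0,-5,50]

```text
time_s: 9.05
ee_pos: [0.5073, 0.012, 0.2631]
orientation: [-0.0, 0.998, 0.057, -0.0]
ft_force: [-0.4, -0.1, 0.0]
grip_width: 0.504
finger_force: 0.0
```

Call:
play_rows:
  rows: [0,0,0,0,0,0,50,0,0,0,0,0,0,50]

```text
time_s: 9.25
ee_pos: [0.5083, 0.0107, 0.2632]
orientation: [0.0, 0.998, 0.061, 0.0]
ft_force: [0.5, 0.2, 0.9]
grip_width: 0.498
finger_force: 0.0
```

```bash
python3 st.py; python3 - <<'E'
from h import *
im,p=snap('wrist','w2.png')
for X in [(.5082,.0106,.096),(.522,-.077,.121),(.522,-.077,.109)]: print(proj(p,X))
E
```

```text
p [0.5083 0.0107 0.2632] yaw 6.95 F [0.45 0.16 0.9 ] M [0.   0.02 0.03] q6 1.35 t 9.25
(np.float64(277.38899127902516), np.float64(207.74297365116905))
(np.float64(385.3971063619346), np.float64(213.4731616544668))
(np.float64(380.62678532217274), np.float64(208.9686421896012))
```

View pics/w2.png

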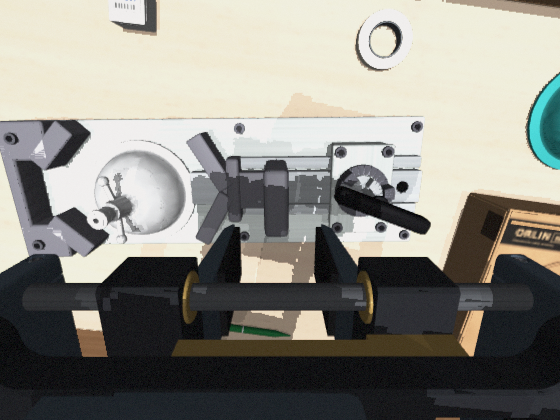

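Call:
play_rows:
  rows: [0,0.3,-2,0,0,0,42,0,0,-2,0,0,0,42,0,0,-2,0,0,0,42,0,0,-2,0,0,0,42,0,0,-2,0,0,0,42,0,0,-1.2,0,0,0,42,0,0,-0.6,0,0,0,42,0,0,0,0,0,0,42]

```text
time_s: 10.1
ee_pos: [0.5082, 0.0137, 0.1449]
orientation: [-0.0, 0.998, 0.059, -0.0]
ft_force: [-0.1, 0.2, 0.2]
grip_width: 0.422
finger_force: 0.0
```

```bash
python3 st.py
```

```text
p [0.5082 0.0137 0.1449] yaw 6.81 F [-0.07  0.18  0.16] M [-0.    0.    0.06] q6 1.36 t 10.1
```

Call:
play_rows:
  rows: [0,0,0,0,0,0,15,0,0,0,0,0,0,15,0,0,0,0,0,0,15,0,0,0,0,0,0,15,0,0,0,0,0,0,15]
  newtons: 20

```text
time_s: 10.6
ee_pos: [0.5086, 0.0136, 0.1459]
orientation: [0.0, 0.998, 0.059, 0.001]
ft_force: [-0.2, -1.1, 8.0]
grip_width: 0.246
finger_force: 20.0
```

```bash
python3 st.py
```

```text
p [0.5086 0.0136 0.1459] yaw 6.81 F [-0.18 -1.12  8.01] M [-0.42  0.15  0.45] q6 1.36 t 10.6
```

Call:
play_rows:
  rows: [-0.06,0.5,0.05,0,0,0,15,-0.06,0.5,0,0,0,0,15,-0.06,0.5,0,0,0,0,15,-0.06,0.5,0,0,0,0,15,-0.06,0.5,0,0,0,0,15,-0.06,0.5,0,0,0,0,15,-0.06,0.5,0,0,0,0,15,-0.06,0.5,0,0,0,0,15,0,0,0,0,0,0,15]

```text
time_s: 11.5
ee_pos: [0.5033, 0.0541, 0.1459]
orientation: [-0.0, 0.998, 0.06, 0.0]
ft_force: [-1.4, 3.2, 1.0]
grip_width: 0.24
finger_force: 20.0
```

```bash
python3 st.py
```

```text
p [0.5033 0.0541 0.1459] yaw 6.82 F [-1.45  3.24  1.03] M [0.6  0.07 0.5 ] q6 1.44 t 11.5
```

Call:
play_rows:
  rows: [-0.03,0.25,0,0,0,0,15,-0.02,0.15,0,0,0,0,15]

```text
time_s: 11.7
ee_pos: [0.5029, 0.0575, 0.1459]
orientation: [0.0, 0.998, 0.059, 0.0]
ft_force: [-1.0, -6.0, 2.0]
grip_width: 0.24
finger_force: 20.0
```

Call:
play_rows:
  rows: [-0.01,0.1,0,0,0,0,15]

```text
time_s: 11.8
ee_pos: [0.5028, 0.0585, 0.1459]
orientation: [0.0, 0.998, 0.059, 0.0]
ft_force: [-2.0, -5.8, 2.1]
grip_width: 0.241
finger_force: 20.0
```

Call:
play_rows:
  rows: [0,0.05,0,0,0,0,15]

```text
time_s: 11.9
ee_pos: [0.5028, 0.0589, 0.1459]
orientation: [0.0, 0.998, 0.059, -0.0]
ft_force: [-1.7, -5.6, 2.2]
grip_width: 0.238
finger_force: 20.0
```

Call:
play_rows:
  rows: [0,0.05,0,0,0,0,15]

```text
time_s: 12.0
ee_pos: [0.5027, 0.0594, 0.1459]
orientation: [0.0, 0.998, 0.059, -0.0]
ft_force: [-1.6, -6.5, 3.9]
grip_width: 0.242
finger_force: 20.0
```

Call:
play_rows:
  rows: [-0.01,0.05,0,0,0,0,15]

```text
time_s: 12.1
ee_pos: [0.5027, 0.0599, 0.1459]
orientation: [0.0, 0.998, 0.059, -0.0]
ft_force: [-2.5, -5.1, 3.4]
grip_width: 0.241
finger_force: 20.0
```

Call:
play_rows:
  rows: [0,0.05,0,0,0,0,15]

```text
time_s: 12.2
ee_pos: [0.5026, 0.0604, 0.1459]
orientation: [0.0, 0.998, 0.059, -0.0]
ft_force: [-2.6, -6.2, 4.3]
grip_width: 0.243
finger_force: 20.0
```

Call:
play_rows:
  rows: [-0.01,0.05,0,0,0,0,15]

```text
time_s: 12.3
ee_pos: [0.5025, 0.0609, 0.1459]
orientation: [0.0, 0.998, 0.059, -0.0]
ft_force: [-1.5, -6.7, 3.0]
grip_width: 0.241
finger_force: 20.0
```

Call:
play_rows:
  rows: [-0.01,0.05,0,0,0,0,15,0,0.05,0,0,0,0,15]

```text
time_s: 12.5
ee_pos: [0.5024, 0.0617, 0.1459]
orientation: [0.0, 0.998, 0.059, -0.0]
ft_force: [-1.6, -12.5, 4.7]
grip_width: 0.241
finger_force: 20.0
```

Call:
play_rows:
  rows: [-0.01,0.05,0,0,0,0,15,0,0.05,0,0,0,0,15]

```text
time_s: 12.7
ee_pos: [0.5024, 0.062, 0.1459]
orientation: [0.001, 0.998, 0.06, -0.0]
ft_force: [-2.0, -22.0, 3.7]
grip_width: 0.245
finger_force: 20.0
```

```bash
python3 st.py; python3 - <<'E'
from h import *
snap('top','t2.png'); im,p=snap('wrist','w3.png')
E
```

```text
p [0.5024 0.062  0.1459] yaw 6.82 F [ -1.96 -22.01   3.74] M [-3.58  0.19  0.46] q6 1.46 t 12.7
```

View pics/w3.png

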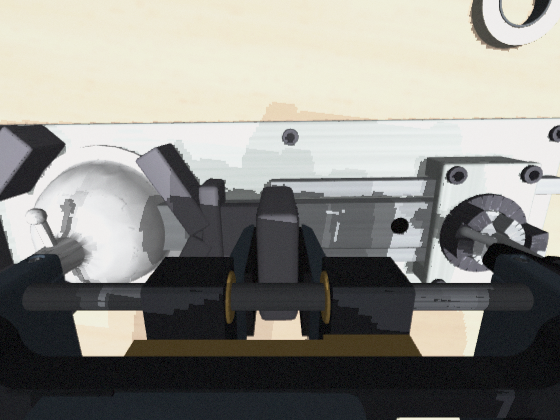

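Call:
play_rows:
  rows: [0,0,0,0,0,0,15,0,0,0,0,0,0,15,0,0,0,0,0,0,42,0,0,0,0,0,0,42,0,0,0,0,0,0,42,0,0,0,0,0,0,42]

```text
time_s: 13.4
ee_pos: [0.5025, 0.0634, 0.1457]
orientation: [-0.0, 0.998, 0.059, 0.0]
ft_force: [0.3, -0.2, -0.9]
grip_width: 0.421
finger_force: 0.0
```

Call:
play_rows:
  rows: [0,0,2,0,0,0,42,0,0,4,0,0,0,42,0,0,4,0,0,0,42,0,0,2.7,0,0,0,42,0.2,-1.5,0,0,0,8,42,0.2,-1.5,0,0,0,8,42,0.2,-1.5,0,0,0,8,42,0.2,-1.5,0,0,0,8,42,0.2,-1.5,0,0,0,8,42,0.2,-1.5,0,0,0,8,35,0.2,-1.5,0,0,0,8,35,0.2,-1.5,0,0,0,8,35]

```text
time_s: 14.6
ee_pos: [0.5184, -0.0572, 0.2727]
orientation: [-0.0, 0.814, 0.582, -0.0]
ft_force: [-0.4, 0.5, -0.1]
grip_width: 0.351
finger_force: 0.0
```

Call:
play_rows:
  rows: [0.3,-1.7,0,0,0,5,35,0,0,0,0,0,0,35,0,0,0,0,0,0,35]

```text
time_s: 14.9
ee_pos: [0.5213, -0.0735, 0.2726]
orientation: [-0.0, 0.79, 0.613, -0.0]
ft_force: [-0.1, -0.0, -0.2]
grip_width: 0.351
finger_force: 0.0
```

```bash
python3 st.py; python3 - <<'E'
from h import *
im,p=snap('wrist','w4.png'); print(proj(p,(.522,-.077,.121)))
im2,p2=snap('top','t3.png')
b=cv2.imread('pics/t3.png')
o=np.zeros((580,800,3),np.uint8); o[:420,:560]=im[:,:,::-1]
c=cv2.resize(b[190:290,130:280],(240,160)); o[420:,:240]=c
o[:320,560:]=cv2.resize(b[200:290,130:198],(240,320)); cv2.imwrite('pics/v4.png',o)
E
```

```text
p [ 0.5213 -0.0735  0.2726] yaw 75.61 F [-0.12 -0.02 -0.21] M [ 0.05 -0.08 -0.02] q6 -0.0 t 14.9
(np.float64(278.8339175118057), np.float64(216.42385371085462))
```

View pics/v4.png

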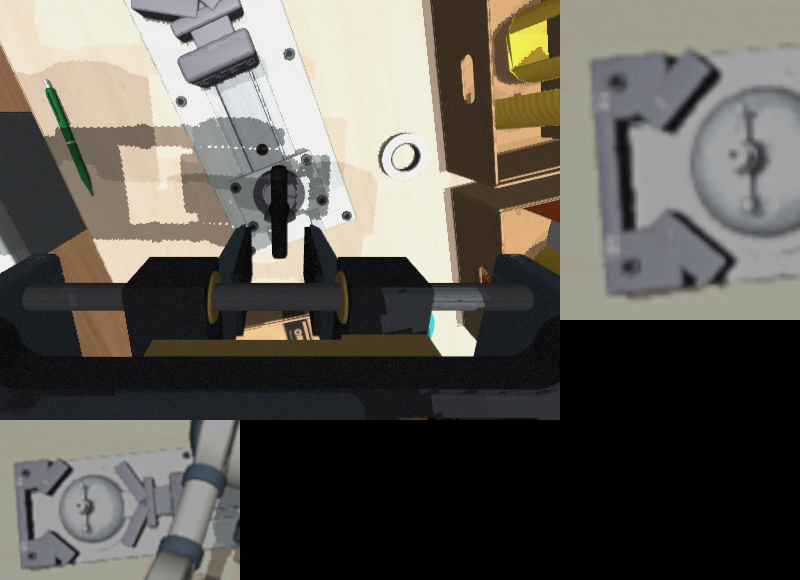

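```bash
python3 - <<'E'
from h import *
b,p=load('t3.png')
for z in (.1,.112): print(onz(p,183.3,244.2,z).round(4))
g=cv2.GaussianBlur(cv2.cvtColor(cv2.resize(b[215:275,155:215],None,fx=6,fy=6,interpolation=cv2.INTER_CUBIC),cv2.COLOR_BGR2GRAY),(7,7),2)
c=cv2.HoughCircles(g,cv2.HOUGH_GRADIENT,1,60,param1=80,param2=20,minRadius=105,maxRadius=145)
print(c)
if c is not None:
  for u,v,r in c[0][:3]: print(onz(p,155+u/6,215+v/6,.035).round(4))
b2,p2=load('t2.png')
for q in [(.4899,.191,.012+.03),(.4899,.191,.112)]: print(proj(p,q))
E
```

```text
[0.4863 0.1822 0.1   ]
[0.4858 0.1795 0.112 ]
None
(np.float64(185.20099378590572), np.float64(243.7858849646975))
(np.float64(177.9153648892896), np.float64(242.1238421576623))
```

```bash
python3 - <<'E'
from h import *
b,p=load('t3.png')
c=cv2.resize(b[205:285,135:241],None,fx=7.5,fy=7.5,interpolation=cv2.INTER_CUBIC)
cv2.imwrite('pics/v5.png',c)
for q in [(.4895,.1913,.020),(.4895,.1913,.112)]:
  u,v=proj(p,q);print((u-135)*7.5,(v-205)*7.5)
E
```

```text
391.11023736116834 295.74334481317663
320.7210506148644 279.83433514981243
```

View pics/v5.png

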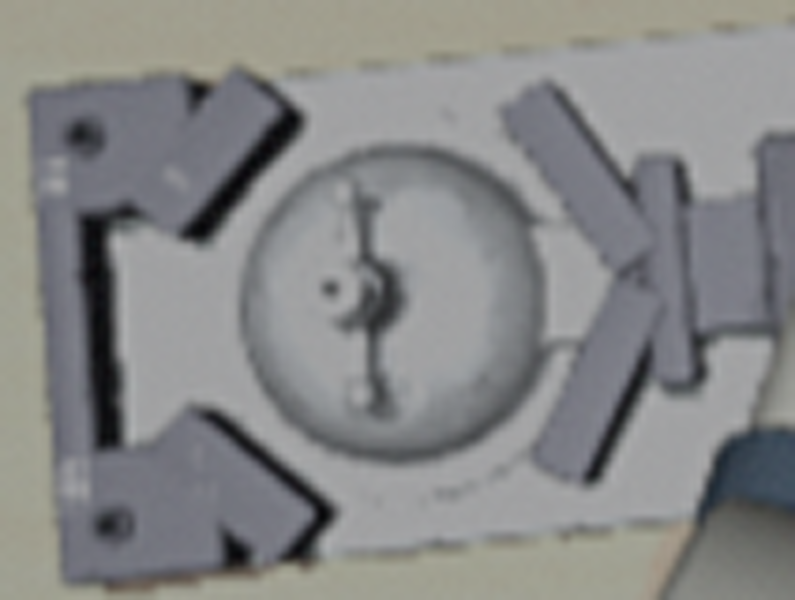

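Call:
play_rows:
  rows: [0.1,-0.27,-2.5,0,0,0,35,0,0,-2.5,0,0,0,35,0,0,-2.5,0,0,0,35,0,0,-1.6,0,0,0,35,0,0,-0.8,0,0,0,35,0,0,0,0,0,0,35,0,0,0,0,0,0,5,0,0,0,0,0,0,5,0,0,0,0,0,0,5,0,0,0,0,0,0,5,0,0,0,0,0,0,5]
  newtons: 40

```text
time_s: 16.1
ee_pos: [0.5223, -0.0763, 0.1745]
orientation: [0.0, 0.789, 0.614, 0.0]
ft_force: [-4.1, 2.2, 7.4]
grip_width: 0.152
finger_force: 40.0
```

Call:
play_rows:
  rows: [0,0,0.2,0,0,0,5,0,0,0.2,0,0,0,5,0,0,0.2,0,0,0,5,0,0,0.1,0,0,0,5,0,0,0,0,0,0,5]

```text
time_s: 16.6
ee_pos: [0.5222, -0.0763, 0.1807]
orientation: [-0.0, 0.789, 0.614, -0.0]
ft_force: [-0.9, 0.9, -11.8]
grip_width: 0.154
finger_force: 40.0
```

```bash
python3 st.py
```

```text
p [ 0.5222 -0.0763  0.1807] yaw 75.78 F [ -0.91   0.87 -11.8 ] M [0.27 0.04 0.03] q6 -0.01 t 16.6
```

Call:
play_rows:
  rows: [0,0,0.1,0,0,0,5,0,0,0,0,0,-5,5,0,0,0,0,0,-6,5,0,0,0,0,0,-6,5,0,0,0,0,0,-6,5,0,0,0,0,0,-6,5,0,0,0,0,0,-6,5,0,0,0,0,0,-6,5,0,0,0,0,0,-6,5,0,0,0,0,0,-6,5,0,0,0,0,0,-6,5,0,0,0,0,0,-6,5]

```text
time_s: 17.8
ee_pos: [0.5225, -0.0766, 0.1817]
orientation: [0.0, 0.996, 0.092, -0.0]
ft_force: [0.2, -1.3, -12.0]
grip_width: 0.15
finger_force: 40.0
```

Call:
play_rows:
  rows: [0,0,0,0,0,-4,5,0,0,0,0,0,0,5,0,0,0,0,0,0,5]

```text
time_s: 18.1
ee_pos: [0.5224, -0.0766, 0.1817]
orientation: [0.0, 0.998, 0.06, -0.0]
ft_force: [-0.0, -1.2, -11.7]
grip_width: 0.154
finger_force: 40.0
```

```bash
python3 st.py
```

```text
p [ 0.5224 -0.0766  0.1817] yaw 6.92 F [-1.000e-02 -1.230e+00 -1.167e+01] M [-0.56  0.12  0.  ] q6 1.19 t 18.1
```

Now lower it into the slot: full down would be z ≈ 0.1625.

Call:
play_rows:
  rows: [0,0,-0.4,0,0,0,5,0,0,-0.4,0,0,0,5,0,0,0,0,0,0,5]

```text
time_s: 18.4
ee_pos: [0.5225, -0.0765, 0.1732]
orientation: [0.0, 0.998, 0.059, -0.0]
ft_force: [0.0, -2.5, -9.4]
grip_width: 0.149
finger_force: 40.0
```

Call:
play_rows:
  rows: [0,0,-0.3,0,0,0,5,0,0,-0.2,0,0,0,5,0,0,0,0,0,0,5]

```text
time_s: 18.7
ee_pos: [0.5225, -0.0765, 0.1685]
orientation: [0.0, 0.998, 0.059, 0.0]
ft_force: [-1.5, -4.2, -7.8]
grip_width: 0.153
finger_force: 40.0
```

Call:
play_rows:
  rows: [0,0,-0.3,0,0,0,5,0,0,-0.2,0,0,0,5,0,0,0,0,0,0,5]

```text
time_s: 19.0
ee_pos: [0.5225, -0.0765, 0.1635]
orientation: [0.0, 0.998, 0.059, 0.0]
ft_force: [-1.3, -3.1, -6.9]
grip_width: 0.151
finger_force: 40.0
```

Call:
play_rows:
  rows: [0,0,-0.1,0,0,0,5,0,0,-0.05,0,0,0,5,0,0,0,0,0,0,5]

```text
time_s: 19.3
ee_pos: [0.5226, -0.0765, 0.1627]
orientation: [0.0, 0.998, 0.059, 0.0]
ft_force: [-2.2, -3.7, 3.6]
grip_width: 0.153
finger_force: 40.0
```

Call:
play_rows:
  rows: [0,0,0,0,0,0,35,0,0,0,0,0,0,35,0,0,0,0,0,0,35,0,0,0,0,0,0,35,0,0,2,0,0,0,35,0,0,4,0,0,0,35,0,0,4,0,0,0,35,0,0,1.2,0,0,0,35,0,0,0,0,0,0,35,0,0,0,0,0,0,35]

```text
time_s: 20.3
ee_pos: [0.5221, -0.0763, 0.2734]
orientation: [-0.0, 0.998, 0.059, -0.0]
ft_force: [-0.0, 0.2, -0.6]
grip_width: 0.349
finger_force: 0.0
```

```bash
python3 st.py; python3 - <<'E'
from h import *
im,p=snap('wrist','w6.png'); a,ps=snap('scene','s6.png')
print([np.round(proj(p,(.522,-.077,z)),1) for z in (.109,.117,.121)])
o=np.zeros((420+180,560,3),np.uint8); o[:420]=im[:,:,::-1]
o[420:,:396]=cv2.resize(a[208:283,170:335,::-1],(396,180),interpolation=cv2.INTER_CUBIC)
cv2.imwrite('pics/v6.png',o)
E
```

```text
p [ 0.5221 -0.0763  0.2734] yaw 6.78 F [-0.05  0.16 -0.64] M [0.04 0.03 0.07] q6 1.19 t 20.3
[array([278.2, 208.6]), array([278.2, 211.4]), array([278.2, 212.9])]
```

View pics/v6.png

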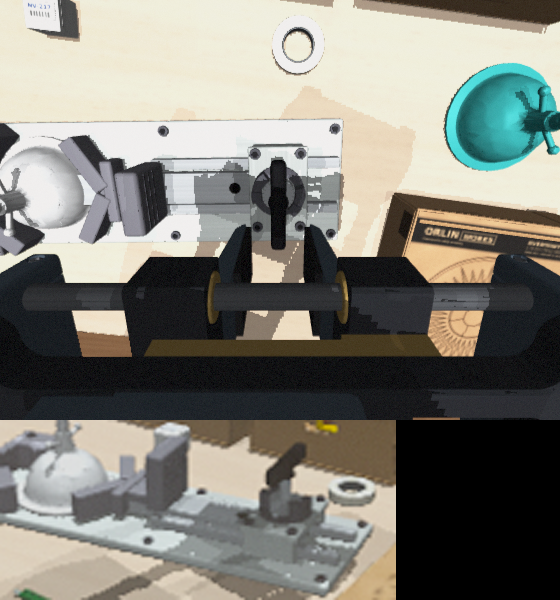

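The bar is back across the fixture at (277,205), the pin is fully down and the jaw is at the hemisphere. The gripper is clear, so I am handing in.

```bash
python3 -c "
from h import *
print(arm.finish_job())"
```

```text
the job is handed in; nothing more can be done
None
```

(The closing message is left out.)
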